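Put the dowel pin back in its hole of the graded pin block

TASK

Put away the steel dowel pin that stands on the drawing board: find the hole of the graded block that it fits snugly, and press it down past the spring ball until it stands fully home on the bottom of that hole, then let go. The block lies with some end play in its tray, so feel for the hole with a light touch and do not ram or force the pin. Leave the other pin beside the stone fragment and the brush and the folding rule where they are.

Things in the scene. Friction and masses are not known exactly. Their poses are not given: they have to be found in the camera images.
- tray: open wooden tray screwed to the bench, 62 x 234 mm, walls 32 mm high; origin under its centre at bench level, x across, y along it. In it lies a lift-out steel block, 46 x 188 mm, top 65 mm up, snug across x but with 28 mm end play along y for the fingers: it lies 2 to 26 mm from the -y end of the play; how far is not measured, see or feel it. About 13 N slides it along.
- row_mid (a point): point fixed to the tray, level with the block's flat top: the middle hole's mouth if the block were pushed right up to the tray's -y end (it lies 2 to 26 mm to +y of that). Five vertical round holes along y, 36 mm apart, for pins of 14, 16, 18, 20, 22 mm from -y to +y; each 1 mm wider than its pin, 45 mm deep. The 18 mm pin is in the middle hole, 55 mm sticking out; the others are empty.
- row_detent (a point): point 18 mm below row_mid: the height of the spring balls. Each empty hole has one in its +x wall, standing 2 mm proud. It holds a fitting pin by friction: the pin does not fall past it by its weight and must be pushed, with a few newtons (under 10), all the way to the bottom of the hole.
- pin_16_center (a point): plain round stainless dowel pin, 16 mm in diameter, 100 mm long, slightly bevelled foot, about 0.16 kg, standing on end; this point is its centre, 50 mm above its foot, z along its axis. Of the two pins (16 and 20 mm) one, it varies, stands on the drawing board and is to be put away; the other stands beside the stone fragment and stays.
- pin_20_center (a point): plain round stainless dowel pin, 20 mm in diameter, 100 mm long, slightly bevelled foot, about 0.25 kg, standing on end; this point is its centre, 50 mm above its foot, z along its axis. Of the two pins (16 and 20 mm) one, it varies, stands on the drawing board and is to be put away; the other stands beside the stone fragment and stays.
- board: white drawing board with a survey sheet, fixed to the bench, 300 mm (x) x 240 mm (y), 10 mm thick; origin under its centre at bench level. One pin stands on it.
- fragment: limestone fragment with a scroll, about 85 x 90 x 75 mm, on a plywood offcut 170 x 160 mm, 10 mm thick, fixed; origin under the offcut's centre at bench level. One pin stands on the offcut beside the stone; leave it.
- brush: dusting brush with a wooden handle and pale bristles lying flat at the +y edge of the drawing board, 220 x 50 mm, 26 mm high, long axis x; origin at its underside under the back, its back being about 30 mm to +x and the handle to -x; leave it.
- rule: white folding rule, folded up, lying on the bench beyond the tray, 30 (x) x 235 (y) x 16 mm; origin under its centre; leave it.
Not all that is in view belongs to the job. What is meant by the fragment is not green, and is the larger of those in its own colour.

How it is judged (in metres and radians):
At the end, for the whole second after the job is handed in: The pin from the board is in the hole of its own diameter, foot within 2 mm of the bottom, upright within 0.08 rad, at rest, released; the other pin still stands beside the fragment within 20 mm of its start; brush and rule within 30 mm of theirs (((z of pin_16_center in the frame of tray between 0.066 and 0.0722 m and y of pin_16_center in the frame of tray between -0.0515 and -0.0205 m and x of pin_16_center in the frame of tray between -0.004 and 0.004 m and angle between pin_16_center's own z axis and vertical below 0.08 rad and linear speed of pin_16 below 0.02 m/s and distance of pin_20_center from where it was at the start of the episode below 0.02 m and x of pin_20_center in the frame of fragment between -0.09 and 0.09 m and y of pin_20_center in the frame of fragment between -0.09 and 0.09 m and angle between pin_20_center's own z axis and vertical below 0.1 rad) or (z of pin_20_center in the frame of tray between 0.066 and 0.0722 m and y of pin_20_center in the frame of tray between 0.0205 and 0.0515 m and x of pin_20_center in the frame of tray between -0.004 and 0.004 m and angle between pin_20_center's own z axis and vertical below 0.08 rad and linear speed of pin_20 below 0.02 m/s and distance of pin_16_center from where it was at the start of the episode below 0.02 m and x of pin_16_center in the frame of fragment between -0.09 and 0.09 m and y of pin_16_center in the frame of fragment between -0.09 and 0.09 m and angle between pin_16_center's own z axis and vertical below 0.1 rad)) and distance of each of brush, rule from where it was at the start of the episode below 0.03 m); the robot touches nothing.
It fails at once if a pin is pressed against the block or tray with more than 40 N (contact force between any of pin_16, pin_20 and tray above 40 N).
It fails at once if the robot presses on the block or tray with more than 40 N (contact force between any of the fingers, the arm and tray above 40 N).
It fails at once if the brush or the rule is knocked more than 30 mm away (distance of any of brush, rule from where it was at the start of the episode above 0.03 m).
It also fails if it takes over 64 s, if anything falls off the work surface, if the arm or the gripper's body presses on something with over 40 N, if the wrist force passes 120 N, or if a joint passes its speed limit or range.

ROBOT

A 6-joint arm with a two-finger parallel gripper is mounted at the origin on the work surface. World frame = base frame: x ahead of the robot, y to its left, z up, the work surface at z = 0. Lengths are in m, angles in degrees, forces in N, time in s.
With the tool pointing down it reaches from about 0.25 to 0.8 m from the base axis. Payload 8.5 kg.
Tool frame: the origin (TCP) lies at the very end of the fingers, on their centre line; the grasp point (between the pads) lies 19 mm behind it; z points along the fingers, y is the line along which they close (so a half turn about z gives the same grasp; the last joint's range is limited). The gripper opens to 85 mm and grips with 20 to 120 N. Pads are 22 mm wide; open, the fingers measure 114 mm over their backs; the gripper's body (76 mm by 85 mm) begins 54 mm behind the grasp point. The pads swing forward as they close: fully open they stand 13 mm farther back than shut.
Start: joints at [-69.614, 13.648, -0.773, 75.585, 0, 90], TCP at [0.183, -0.492, 0.231] pointing down, gripper open.
Joint ranges: [-152.45, 152.45], [-59.26, 108.67], [-65.41, 83.53], [-104.44, 129.93], [-82.83, 76.93], [-180, 180]. Speed limits (degrees/s): [127.2, 127.2, 159.86, 180, 180, 180].

INTERFACE

Orientations are given as [roll, pitch, yaw] about the fixed x, y, z axes, in that order (R = Rz(yaw) Ry(pitch) Rx(roll)).
In Python, from cell import arm gives the robot as it stands.
- The arm moves only by the tool send_rows, never from a script. Its argument "targets" is a list of rows, each a list of 7 numbers: the shift along the tool's x, y, z in cm, then the turn, a rotation vector about the tool's x, y, z in degrees, then the closure, from -1 (fully open) to 1 (shut). A call has 1 to 8 rows; each row shifts and turns the commanded pose from where the row before left it, along the tool's axes as they then stand; what a row does not reach is not made up. A row lasts 1/12 s, in which the tool goes at most 41.7 mm and 7.16 degrees, less where a joint would pass 70% of its speed; a pose out of reach is approached as far as the arm can. A call with a gripper value outside its range is refused whole. The fingers move at their own pace and stop on an object; the grip force is fixed at half the most. Time passes only in rows, so rows that do not move let the fingers close. It gives the time, the measured TCP pose, the force, the opening and the grip force at its end, in the units of the state.
- arm.observe(): the state, without advancing time (a new reading comes with each control period).
- arm.get_image(name): name is "scene" or "top"; returns the picture (400x640x3 uint8, red, green, blue); there is no depth.
- arm.camera_model(name): a dict with "mtx" (3x3 intrinsics, pixels), "extrinsics" (4x4, takes a point from camera to world coordinates). Camera axes: x right, y up, looking along -z (the intrinsics and any distortion apply to the point x, -y, -z); pixel columns grow to the right and rows downward; lengths in m; the calibration is good to about 2 mm. A picture is of the moment at which its call begins. camera_model takes no time and is no camera call.
- arm.hand_in(): hands the job in; it is judged then, once.
Trained networks look in the newest picture that a camera, given by its name, has taken for a name from the list of things; names that differ only in an ending like _2 or _b are one class to them, and where a whole thing is asked for, a point or a joint stands for the part that bears it (a point fixed in the world has none). Each returns a list of dicts, best first, with "p" (0 to 1); they miss things now and then, are a little off and sometimes report something else, mostly with a low value. They report only what shows in the picture. A call takes as long as a camera call. They do not tell look-alikes from the thing itself.
- arm.boxes_of(camera, target): "position" ([x, y, z] in m, in the coordinates of the camera as it stood for that picture, good to about 4 mm: the middle of the surface that is visible of it).
The state is a dict: "time": time; "qpos": joint angles; "joint_vel": joint speeds; "joint_torque": joint torques, N m; "ee_pos": TCP position; "eef_rot": TCP orientation; "ft_force": force on the tool from outside, world axes, zero at the start; "ft_torque": the same for the moment, N m; "finger_gap": finger opening in m; "grip_force": force on a finger pad.
Only numpy, scipy, OpenCV 4.12 (cv2) and the standard library are available. Lean on these libraries where they do the work, as an engineer would, in place of code of your own. Each camera call takes 0.05 s, during which the arm holds its last target. There are 200 camera calls.

## Working session

There is one attempt and no reset: what is moved stays moved. The work goes in short steps, Python scripts to look and compute and a tool call to move; the robot and the scene stay as the last step left them, time stands still between calls to the robot, and variables do not carry over. Pictures are saved under pics/ and viewed, at most 10 in all, crops included, and the job is handed in when it is done.

Besides the shell and the picture viewer there is one more tool, called by a JSON object that holds its "method" and its "body". send_rows: Moves the arm, as the interface text tells. Its arguments: {"type":"object","properties":{"targets":{"type":"array"}},"required":["targets"]}

```bash
mkdir -p pics; cat > h.py <<'E'
import numpy as np, cv2
from cell import arm
def world(c,p):
    E=np.array(arm.camera_model(c)["extrinsics"]); return E[:3,:3]@np.array(p)+E[:3,3]
def pix(c,P):
    m=arm.camera_model(c);E=np.array(m["extrinsics"]);p=E[:3,:3].T@(np.array(P)-E[:3,3]);q=np.array(m["mtx"])@[p[0],-p[1],-p[2]];return q[:2]/q[2]
def onz(c,u,v,z):
    m=arm.camera_model(c);E=np.array(m["extrinsics"]);d=np.linalg.inv(np.array(m["mtx"]))@[u,v,1];d=E[:3,:3]@[d[0],-d[1],-d[2]];o=E[:3,3];return o+d*(z-o[2])/d[2]
E
python3 - <<'E'
from h import *
for c in("scene","top"):
    cv2.imwrite(f"pics/{c}0.png",arm.get_image(c)[:,:,::-1])
    m=arm.camera_model(c);print(c,[k for k in m],np.round(np.array(m["mtx"]),1).tolist(),np.round(m["extrinsics"],3).tolist())
    for t in("tray","row_mid","pin_16_center","pin_20_center","board","fragment","brush","rule"):
        for r in arm.boxes_of(c,t)[:3]:
            w=world(c,r["position"]);print(c,t,round(r["p"],2),np.round(w,4),np.round(pix(c,w)))
print(arm.observe())
E
```

```text
scene ['mtx', 'extrinsics'] [[440.8, 0.0, 324.7], [0.0, 440.8, 197.9], [0.0, 0.0, 1.0]] [[0.025, -0.86, 0.509, 1.024], [1.0, 0.023, -0.01, -0.066], [-0.003, 0.51, 0.86, 0.982], [0.0, 0.0, 0.0, 1.0]]
scene tray 0.72 [ 0.5602 -0.0781  0.0494] [316. 230.]
scene row_mid 0.82 [ 0.5635 -0.0792  0.0535] [315. 231.]
scene pin_16_center 0.45 [ 0.5864 -0.4845  0.0774] [136. 240.]
scene pin_16_center 0.34 [ 0.5615 -0.0783  0.0564] [316. 230.]
scene pin_20_center 0.63 [0.5538 0.189  0.0791] [431. 220.]
scene board 0.68 [0.5528 0.2558 0.0113] [453. 231.]
scene fragment 0.93 [ 0.6504 -0.4544  0.0135] [154. 276.]
scene fragment 0.92 [ 0.24   -0.3346  0.009 ] [223. 136.]
scene fragment 0.75 [ 0.4476 -0.4602  0.0087] [166. 202.]
scene brush 0.55 [0.5689 0.3488 0.031 ] [495. 233.]
scene rule 0.87 [ 0.712  -0.1156  0.0203] [300. 298.]
top ['mtx', 'extrinsics'] [[367.6, 0.0, 317.1], [0.0, 367.6, 202.7], [0.0, 0.0, 1.0]] [[0.007, 0.998, -0.065, 0.391], [-1.0, 0.008, 0.019, -0.054], [0.019, 0.065, 0.998, 1.109], [0.0, 0.0, 0.0, 1.0]]
top row_mid 0.98 [ 0.5464 -0.0793  0.0681] [319. 172.]
top row_mid 0.35 
[... 457 characters left out ...]
94] [333. 122.]
{'time': 0.9, 'qpos': array([-6.96139766e+01,  1.36475337e+01, -7.72813484e-01,  7.55836427e+01,
        3.86511917e-04,  8.99993876e+01]), 'joint_vel': array([ 0.00056113,  0.02630216,  0.0125048 , -0.03144032, -0.10107399,
        0.00056027]), 'joint_torque': array([-3.24590237e-04, -5.38572013e+01,  3.46689534e+01,  2.93614161e-03,
       -1.47833413e-05,  1.31394852e-06]), 'ee_pos': array([ 0.18287153, -0.49208817,  0.23128379]), 'eef_rot': array([-1.79996010e+02, -3.86554563e-04,  2.03866358e+01]), 'ft_force': array([-0.01134963,  0.24260712, -0.1638313 ]), 'ft_torque': array([-0.0290351 ,  0.02113257,  0.03532035]), 'grip_force': 0.0, 'finger_gap': 0.08579990180005581}
```

View pics/top0.png

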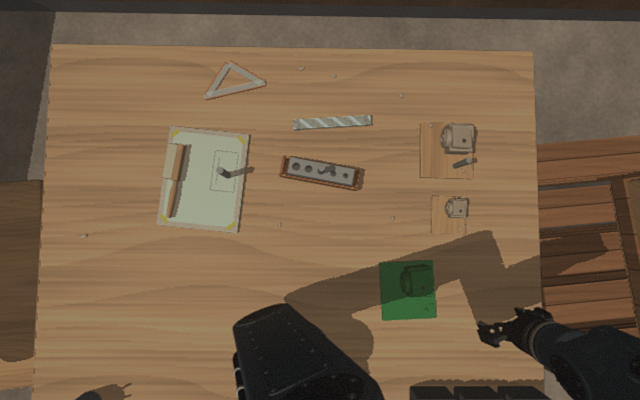

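View pics/scene0.png

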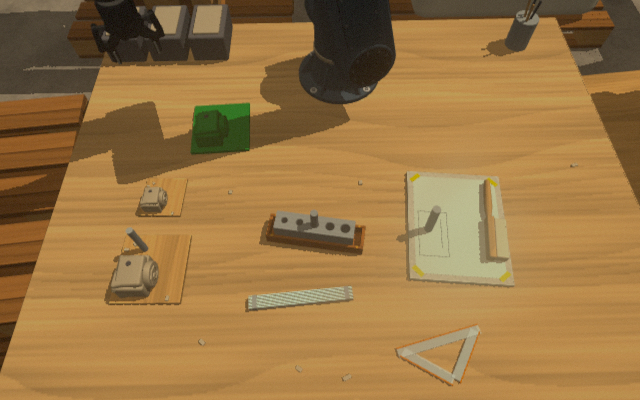

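The top view shows the tray at about (322,172), the board pin at (224,173) and the fragment pin at (463,162). In the scene view they are at (316,230), (432,220) and (138,242). I'll enlarge these areas to check the pin diameter and the hole positions.

```bash
python3 - <<'E'
from h import *
T=cv2.imread("pics/top0.png");S=cv2.imread("pics/scene0.png")
def c(I,u,v,w,h): return cv2.resize(I[v:v+h,u:u+w],(400,300),interpolation=cv2.INTER_CUBIC)
o=np.vstack([np.hstack([c(T,272,138,100,75),c(S,262,192,112,84)]),np.hstack([c(S,412,195,60,45),c(S,115,220,60,45)])])
cv2.imwrite("pics/crops.png",o)
E
```

```text
(no output)
```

View pics/crops.png

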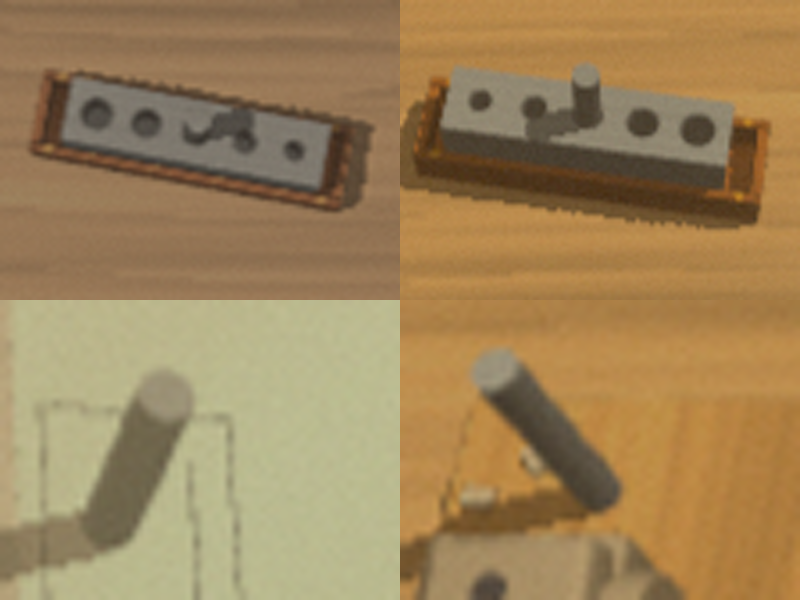

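The large holes lie toward +y (left in the top view). The board pin is visibly thicker (about 8.7 px against 7.5 px), so it is the 20 mm one. Its hole is second from the +y end, at top (308.5,168.8) and scene (329.8,226.2). Next I work out the metric positions.

```bash
python3 - <<'E'
from h import *
H={14:((345.5,175.5),(284.4,220)),16:((333.25,173.25),(299.8,222)),20:((308.5,168.75),(329.8,226.2)),22:((296.25,166.25),(345.4,228.4))}
for c,k in(("top",0),("scene",1)):
    P=np.array([onz(c,*H[d][k],.065)[:2] for d in H]);s=np.array([-72,-36,36,72])/1000
    A=np.c_[np.ones(4),s];B=np.linalg.lstsq(A,P,rcond=None)[0]
    print(c,"mid",B[0].round(4),"dir",B[1].round(3),"yaw",np.degrees(np.arctan2(-B[1][0],B[1][1])),"h20",(B[0]+.036*B[1]).round(4),"res mm",((P-A@B)*1e3).round(1).tolist())
# pin: segment top disc
print("scene pin top",onz("scene",436.75,209.25,.11).round(4))
T=cv2.imread("pics/top0.png");cv2.imwrite("pics/pintop.png",np.hstack([cv2.resize(T[160:190,204:244],(400,300),interpolation=cv2.INTER_CUBIC),cv2.resize(cv2.imread("pics/scene0.png")[200:245,412:472],(400,300),interpolation=cv2.INTER_CUBIC)]))
print("top cam pos",np.array(arm.camera_model("top")["extrinsics"])[:3,3])
E
```

```text
top mid [ 0.5502 -0.0841] dir [0.175 0.982] yaw -10.09659586625966 h20 [ 0.5565 -0.0488] res mm [[0.1, 0.1], [-0.0, -0.1], [-0.3, 0.2], [0.3, -0.1]]
scene mid [ 0.5514 -0.0803] dir [0.179 0.983] yaw -10.327339085847932 h20 [ 0.5578 -0.0449] res mm [[0.1, -0.3], [-0.1, 0.5], [-0.1, -0.4], [0.1, 0.2]]
scene pin top [0.5441 0.1968 0.11  ]
top cam pos [ 0.39111169 -0.05413824  1.10886963]
```

View pics/pintop.png

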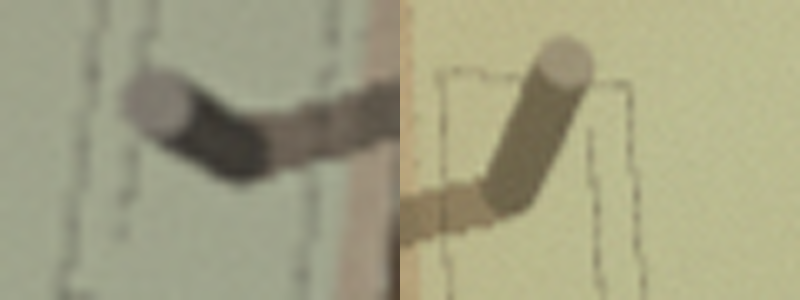

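{"method": "send_rows", "body": {"targets": [[0, 0, 0, 0, 0, -7, -1], [0, 0, 0, 0, 0, -7, -1], [0, 0, 0, 0, 0, -7, -1], [0, 0, 0, 0, 0, -7, -1], [0, 0, 0, 0, 0, -7, -1], [0, 0, 0, 0, 0, -7, -1], [0, 0, 0, 0, 0, -7, -1], [0, 0, 0, 0, 0, -7, -1]]}}

```text
time: 1.57
ee_pos: [0.1829, -0.4921, 0.2313]
eef_rot: [-180.0, -0.0, 76.7]
ft_force: [0.3, 0.3, 0.0]
finger_gap: 0.0854
grip_force: 0.0
```

```bash
cat >> h.py <<'E'
from scipy.spatial.transform import Rotation as R
def go(P,yaw=79.8):
    s=arm.observe();r=R.from_euler("xyz",s["eef_rot"],degrees=True);t=R.from_euler("xyz",[180,0,yaw],degrees=True)
    print("t",round(s["time"],2),"shift cm",(r.inv().apply(np.array(P)-s["ee_pos"])*100).round(2),"turn",(r.inv()*t).as_rotvec(degrees=True).round(2),"pos",s["ee_pos"].round(4),"rot",s["eef_rot"].round(2),"F",s["ft_force"].round(1),"gap",round(s["finger_gap"],4))
E
python3 - <<'E'
from h import *
print("top pin",onz("top",219.7,170.5,.11).round(4))
go([.543,.195,.18])
E
```

```text
top pin [0.5419 0.193  0.11  ]
t 1.57 shift cm [75.14 19.28  5.13] turn [-0.   -0.   -3.07] pos [ 0.1829 -0.4921  0.2313] rot [-180.     -0.     76.73] F [0.3 0.3 0. ] gap 0.0854
```

{"method": "send_rows", "body": {"targets": [[0, 0, 0, 0, 0, -3.07, -1], [3.7, 1.16, 0, 0, 0, 0, -1], [3.7, 1.16, 0, 0, 0, 0, -1], [3.7, 1.16, 0, 0, 0, 0, -1], [3.7, 1.16, 0, 0, 0, 0, -1], [3.7, 1.16, 0, 0, 0, 0, -1], [3.7, 1.16, 0, 0, 0, 0, -1], [3.7, 1.16, 0, 0, 0, 0, -1]]}}

```text
time: 2.23
ee_pos: [0.3105, -0.2507, 0.2315]
eef_rot: [180.0, 0.0, 79.4]
ft_force: [1.0, -1.6, 0.3]
finger_gap: 0.0852
grip_force: 0.0
```

{"method": "send_rows", "body": {"targets": [[3.7, 1.16, 0, 0, 0, 0, -1], [3.7, 1.16, 0, 0, 0, 0, -1], [3.7, 1.16, 0, 0, 0, 0, -1], [3.7, 1.16, 0, 0, 0, 0, -1], [3.7, 1.16, 0, 0, 0, 0, -1], [3.7, 1.16, 0, 0, 0, 0, -1], [3.7, 1.16, 0, 0, 0, 0, -1], [3.7, 1.16, 0, 0, 0, 0, -1]]}}

```text
time: 2.9
ee_pos: [0.4561, 0.0238, 0.2316]
eef_rot: [180.0, -0.0, 79.5]
ft_force: [0.8, 0.1, -0.2]
finger_gap: 0.0854
grip_force: 0.0
```

{"method": "send_rows", "body": {"targets": [[3.7, 1.16, 0.5, 0, 0, 0, -1], [3.7, 1.16, 0.5, 0, 0, 0, -1], [3.7, 1.16, 0.5, 0, 0, 0, -1], [3.7, 1.16, 0.5, 0, 0, 0, -1], [2, 0.6, 0.5, 0, 0, 0, -1], [0, 0, 0.5, 0, 0, 0, -1], [0, 0, 0, 0, 0, 0, -1]]}}

```text
time: 3.48
ee_pos: [0.5373, 0.178, 0.1997]
eef_rot: [-179.9, 0.1, 79.6]
ft_force: [0.2, -0.4, -0.0]
finger_gap: 0.0856
grip_force: 0.0
```

```bash
python3 - <<'E'
from h import *
go([.543,.195,.068])
E
```

```text
t 3.48 shift cm [ 1.79  0.29 13.17] turn [-0.13  0.07 -0.24] pos [0.5373 0.178  0.1997] rot [-1.7987e+02  7.0000e-02  7.9560e+01] F [ 0.2 -0.4 -0. ] gap 0.0856
```

{"method": "send_rows", "body": {"targets": [[0.9, 0.15, 0, 0, 0, 0, -1], [0.85, 0.15, 0, 0, 0, -0.2, -1], [0, 0, 2.5, 0, 0, 0, -1], [0, 0, 2.5, 0, 0, 0, -1], [0, 0, 0, 0, 0, 0, -1], [0, 0, 0, 0, 0, 0, -1]]}}

```text
time: 3.98
ee_pos: [0.5433, 0.1934, 0.1514]
eef_rot: [-179.9, 0.0, 79.6]
ft_force: [0.6, -0.7, 0.4]
finger_gap: 0.0858
grip_force: 0.0
```

```bash
python3 - <<'E'
from h import *
go([.543,.195,.068])
E
```

```text
t 3.98 shift cm [ 0.15 -0.05  8.34] turn [-0.09  0.04 -0.18] pos [0.5433 0.1934 0.1514] rot [-1.7991e+02  4.0000e-02  7.9620e+01] F [ 0.6 -0.7  0.4] gap 0.0858
```

{"method": "send_rows", "body": {"targets": [[0.15, 0, 2, 0, 0, 0, -1], [0, 0, 2, 0, 0, 0, -1], [0, 0, 2, 0, 0, 0, -1], [0, 0, 2, 0, 0, 0, -1], [0, 0, 0.3, 0, 0, 0, -1], [0, 0, 0, 0, 0, 0, -1], [0, 0, 0, 0, 0, 0, 0.2], [0, 0, 0, 0, 0, 0, 0.5]]}}

```text
time: 4.65
ee_pos: [0.5454, 0.1958, 0.0703]
eef_rot: [179.9, -0.1, 79.6]
ft_force: [-0.0, -0.3, 0.7]
finger_gap: 0.064
grip_force: 0.0
```

{"method": "send_rows", "body": {"targets": [[0, 0, 0, 0, 0, 0, 1], [0, 0, 0, 0, 0, 0, 1], [0, 0, 0, 0, 0, 0, 1], [0, 0, 0, 0, 0, 0, 1], [0, 0, 0, 0, 0, 0, 1], [0, 0, 0, 0, 0, 0, 1]]}}

```text
time: 5.15
ee_pos: [0.5446, 0.1956, 0.069]
eef_rot: [179.9, -0.0, 79.7]
ft_force: [0.0, -1.3, 5.4]
finger_gap: 0.0186
grip_force: 58.3
```

Gap 18.6 mm: it's the 20 mm pin. I lift it and carry it to just above the 20 mm hole.

{"method": "send_rows", "body": {"targets": [[0, 0, -1, 0, 0, 0, 1], [0, 0, -2, 0, 0, 0, 1], [0, 0, -2.5, 0, 0, 0, 1], [0, 0, -2.5, 0, 0, 0, 1], [-1.6, 0.4, 0, 0, 0, 0, 1], [-2.5, 0.6, 0, 0, 0, 0, 1], [-2.5, 0.6, 0, 0, 0, 0, 1], [-2.5, 0.6, 0, 0, 0, 0, 1]]}}

```text
time: 5.82
ee_pos: [0.5491, 0.1012, 0.1487]
eef_rot: [-180.0, 0.0, 79.7]
ft_force: [0.2, 0.3, -2.7]
finger_gap: 0.019
grip_force: 58.9
```

{"method": "send_rows", "body": {"targets": [[-2.5, 0.6, 0, 0, 0, 0, 1], [-2.5, 0.6, 0, 0, 0, 0, 1], [-2.5, 0.6, 0, 0, 0, 0, 1], [-2.5, 0.6, 0, 0, 0, 0, 1], [-2.5, 0.6, 0, 0, 0, 0, 1], [-2, 0.4, 0, 0, 0, 0, 1], [0, 0, 0, 0, 0, 0, 1], [0, 0, 0, 0, 0, 0, 1]]}}

```text
time: 6.48
ee_pos: [0.5566, -0.0477, 0.1484]
eef_rot: [-180.0, -0.0, 79.5]
ft_force: [-0.1, -0.3, -3.0]
finger_gap: 0.0187
grip_force: 58.9
```

```bash
python3 - <<'E'
from h import *
go([.5587,-.0472,.149])
T=arm.get_image("top")[:,:,::-1];S=arm.get_image("scene")[:,:,::-1]
cv2.imwrite("pics/t1.png",T);cv2.imwrite("pics/s1.png",S)
c=lambda I,u,v:cv2.resize(I[v:v+75,u:u+50],(400,600),interpolation=cv2.INTER_CUBIC)
cv2.imwrite("pics/c1.png",np.hstack([c(T,285,125),c(S,300,170)]))
E
```

```text
t 6.48 shift cm [ 0.08  0.2  -0.06] turn [-0.04 -0.01 -0.27] pos [ 0.5566 -0.0477  0.1484] rot [-1.7996e+02 -1.0000e-02  7.9530e+01] F [-0.1 -0.3 -3. ] gap 0.0187
```

View pics/c1.png

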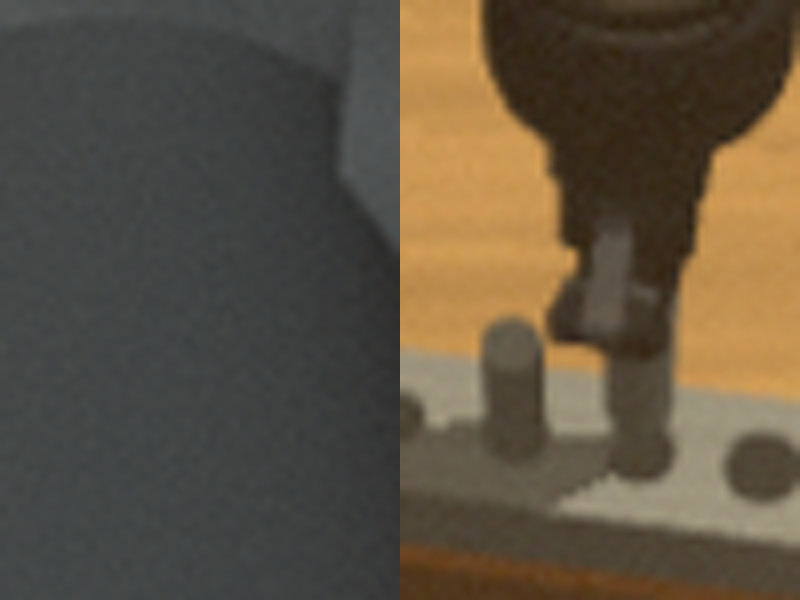

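The scene view shows the pin just above the 20 mm hole (pin axis at crop x≈641, hole centre at about (639,450)). Both cameras agree on the pin-to-hole vector, so I correct by +1.9 mm on both axes and come down close.

{"method": "send_rows", "body": {"targets": [[0.19, 0.18, 0, 0, 0, -0.27, 1], [0, 0, 0.6, 0, 0, 0, 1], [0, 0, 0.6, 0, 0, 0, 1], [0, 0, 0.6, 0, 0, 0, 1], [0, 0, 0.2, 0, 0, 0, 1], [0, 0, 0, 0, 0, 0, 1], [0, 0, 0, 0, 0, 0, 1]]}}

```text
time: 7.17
ee_pos: [0.5588, -0.0452, 0.128]
eef_rot: [-180.0, -0.0, 79.9]
ft_force: [0.3, 0.1, -1.6]
finger_gap: 0.0188
grip_force: 58.9
```

```bash
cat >> h.py <<'E'
def tr(): 
    s=arm.observe();p=s["ee_pos"];print("u(tool x) %.4f v(tool y) %.4f z %.4f"%(p[0]*.177+p[1]*.984,p[0]*.984-p[1]*.177,p[2]),"rot",s["eef_rot"].round(2),"F u,v,z",np.round([s["ft_force"]@[.177,.984,0],s["ft_force"]@[.984,-.177,0],s["ft_force"][2]],1),"t",s["time"])
E
python3 - <<'E'
from h import *
tr()
S=arm.get_image("scene")[:,:,::-1];cv2.imwrite("pics/s2.png",S)
cv2.imwrite("pics/c2.png",cv2.resize(S[195:240,300:360],(800,600),interpolation=cv2.INTER_CUBIC))
E
```

```text
u(tool x) 0.0545 v(tool y) 0.5579 z 0.1280 rot [-179.96   -0.     79.93] F u,v,z [ 0.1  0.3 -1.6] t 7.1667
```

View pics/c2.png

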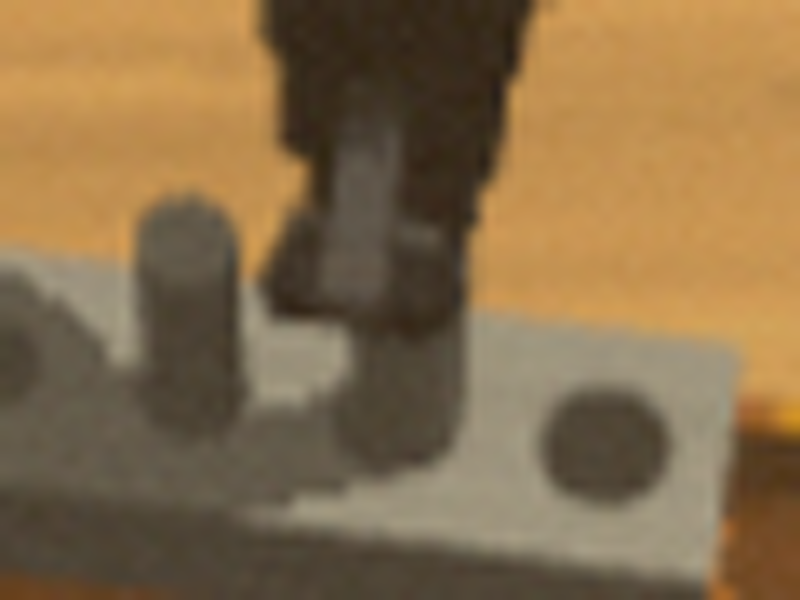

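The pin's foot at about (407,425) sits slightly right of the hole centre at (397,416), so it is about 1.2 mm too far to +y. I correct that and feel downward.

{"method": "send_rows", "body": {"targets": [[-0.12, 0, 0, 0, 0, 0, 1], [0, 0, 0.1, 0, 0, 0, 1], [0, 0, 0.1, 0, 0, 0, 1], [0, 0, 0.1, 0, 0, 0, 1], [0, 0, 0.1, 0, 0, 0, 1], [0, 0, 0.1, 0, 0, 0, 1]]}}

```text
time: 7.72
ee_pos: [0.5588, -0.0465, 0.1232]
eef_rot: [-180.0, -0.0, 79.9]
ft_force: [0.3, -0.3, -1.7]
finger_gap: 0.0188
grip_force: 58.9
```

```bash
python3 - <<'E'
from h import *
tr()
E
```

```text
u(tool x) 0.0532 v(tool y) 0.5580 z 0.1232 rot [-1.800e+02 -1.000e-02  7.992e+01] F u,v,z [-0.3  0.4 -1.7] t 7.7167
```

{"method": "send_rows", "body": {"targets": [[0, 0, 0.1, 0, 0, 0, 1], [0, 0, 0.1, 0, 0, 0, 1], [0, 0, 0.1, 0, 0, 0, 1]]}}

```text
time: 7.97
ee_pos: [0.5588, -0.0464, 0.1202]
eef_rot: [-180.0, -0.0, 79.9]
ft_force: [0.2, 0.2, -2.5]
finger_gap: 0.0182
grip_force: 58.9
```

```bash
python3 - <<'E'
from h import *
tr()
E
```

```text
u(tool x) 0.0532 v(tool y) 0.5580 z 0.1202 rot [-179.99   -0.     79.93] F u,v,z [ 0.3  0.2 -2.5] t 7.9667
```

Foot is about 4 mm below the block top with no contact, so it's in the hole. I keep going gently.

{"method": "send_rows", "body": {"targets": [[0, 0, 0.12, 0, 0, 0, 1], [0, 0, 0.12, 0, 0, 0, 1], [0, 0, 0.12, 0, 0, 0, 1], [0, 0, 0.12, 0, 0, 0, 1]]}}

```text
time: 8.3
ee_pos: [0.5588, -0.0465, 0.1154]
eef_rot: [-180.0, -0.0, 79.9]
ft_force: [-0.6, 0.0, -1.8]
finger_gap: 0.0186
grip_force: 58.9
```

```bash
python3 - <<'E'
from h import *
tr()
E
```

```text
u(tool x) 0.0532 v(tool y) 0.5581 z 0.1154 rot [-180.     -0.     79.92] F u,v,z [-0.1 -0.6 -1.8] t 8.3
```

{"method": "send_rows", "body": {"targets": [[0, 0, 0.12, 0, 0, 0, 1], [0, 0, 0.12, 0, 0, 0, 1], [0, 0, 0.12, 0, 0, 0, 1], [0, 0, 0.12, 0, 0, 0, 1], [0, 0, 0.12, 0, 0, 0, 1]]}}

```text
time: 8.72
ee_pos: [0.5588, -0.0464, 0.1094]
eef_rot: [-180.0, -0.0, 79.9]
ft_force: [0.0, -1.0, -3.7]
finger_gap: 0.0186
grip_force: 58.9
```

{"method": "send_rows", "body": {"targets": [[0, 0, 0.08, 0, 0, 0, 1], [0, 0, 0.08, 0, 0, 0, 1], [0, 0, 0.08, 0, 0, 0, 1], [0, 0, 0.08, 0, 0, 0, 1]]}}

```text
time: 9.05
ee_pos: [0.5585, -0.0464, 0.1063]
eef_rot: [-180.0, -0.0, 79.9]
ft_force: [-2.0, -0.3, -0.5]
finger_gap: 0.0186
grip_force: 58.8
```

```bash
python3 - <<'E'
from h import *
tr()
E
```

```text
u(tool x) 0.0532 v(tool y) 0.5578 z 0.1063 rot [-1.7997e+02 -1.0000e-02  7.9930e+01] F u,v,z [-0.7 -1.9 -0.5] t 9.05
```

The ball now pushes toward -x, as expected, so I carry on in small steps.

{"method": "send_rows", "body": {"targets": [[0, 0, 0.1, 0, 0, 0, 1], [0, 0, 0.1, 0, 0, 0, 1], [0, 0, 0.1, 0, 0, 0, 1], [0, 0, 0.1, 0, 0, 0, 1]]}}

```text
time: 9.38
ee_pos: [0.5584, -0.0465, 0.1021]
eef_rot: [-180.0, 0.0, 79.9]
ft_force: [-3.9, -1.0, 2.2]
finger_gap: 0.0184
grip_force: 59.0
```

{"method": "send_rows", "body": {"targets": [[0, 0, 0.1, 0, 0, 0, 1], [0, 0, 0.1, 0, 0, 0, 1], [0, 0, 0.1, 0, 0, 0, 1], [0, 0, 0.1, 0, 0, 0, 1]]}}

```text
time: 9.72
ee_pos: [0.5585, -0.0464, 0.0981]
eef_rot: [-180.0, -0.0, 79.9]
ft_force: [-3.9, -1.4, -0.1]
finger_gap: 0.0186
grip_force: 58.9
```

```bash
python3 - <<'E'
from h import *
tr()
E
```

```text
u(tool x) 0.0532 v(tool y) 0.5578 z 0.0981 rot [-179.96   -0.     79.92] F u,v,z [-2.  -3.6 -0.1] t 9.7167
```

{"method": "send_rows", "body": {"targets": [[0, 0, 0.13, 0, 0, 0, 1], [0, 0, 0.13, 0, 0, 0, 1], [0, 0, 0.13, 0, 0, 0, 1], [0, 0, 0.13, 0, 0, 0, 1], [0, 0, 0.13, 0, 0, 0, 1], [0, 0, 0.13, 0, 0, 0, 1]]}}

```text
time: 10.22
ee_pos: [0.5586, -0.0464, 0.0903]
eef_rot: [-180.0, -0.0, 79.9]
ft_force: [-4.9, -0.1, -0.3]
finger_gap: 0.0184
grip_force: 58.9
```

{"method": "send_rows", "body": {"targets": [[0, 0, 0.13, 0, 0, 0, 1], [0, 0, 0.13, 0, 0, 0, 1], [0, 0, 0.13, 0, 0, 0, 1], [0, 0, 0.13, 0, 0, 0, 1], [0, 0, 0.13, 0, 0, 0, 1]]}}

```text
time: 10.63
ee_pos: [0.5586, -0.0464, 0.0838]
eef_rot: [-180.0, -0.0, 79.9]
ft_force: [-4.8, -0.8, -0.8]
finger_gap: 0.0184
grip_force: 58.9
```

```bash
python3 - <<'E'
from h import *
tr()
E
```

```text
u(tool x) 0.0532 v(tool y) 0.5579 z 0.0838 rot [-179.97   -0.     79.92] F u,v,z [-1.7 -4.5 -0.8] t 10.6333
```

{"method": "send_rows", "body": {"targets": [[0, 0, 0.1, 0, 0, 0, 1], [0, 0, 0.1, 0, 0, 0, 1], [0, 0, 0.1, 0, 0, 0, 1], [0, 0, 0.05, 0, 0, 0, 1]]}}

```text
time: 10.97
ee_pos: [0.5585, -0.0464, 0.0802]
eef_rot: [-180.0, 0.0, 79.9]
ft_force: [-4.7, -0.8, 0.2]
finger_gap: 0.0186
grip_force: 58.8
```

{"method": "send_rows", "body": {"targets": [[0, 0, 0.04, 0, 0, 0, 1], [0, 0, 0.04, 0, 0, 0, 1], [0, 0, 0.04, 0, 0, 0, 1]]}}

```text
time: 11.22
ee_pos: [0.5586, -0.0464, 0.0792]
eef_rot: [-180.0, -0.0, 79.9]
ft_force: [-4.9, -1.1, -0.7]
finger_gap: 0.0185
grip_force: 58.9
```

{"method": "send_rows", "body": {"targets": [[0, 0, 0.03, 0, 0, 0, 1], [0, 0, 0.03, 0, 0, 0, 1], [0, 0, 0, 0, 0, 0, 1]]}}

```text
time: 11.47
ee_pos: [0.5587, -0.0464, 0.079]
eef_rot: [-180.0, -0.0, 79.9]
ft_force: [-6.5, -0.1, 3.6]
finger_gap: 0.0184
grip_force: 59.5
```

{"method": "send_rows", "body": {"targets": [[0, 0, 0.03, 0, 0, 0, 1], [0, 0, 0.03, 0, 0, 0, 1], [0, 0, 0, 0, 0, 0, 1]]}}

```text
time: 11.72
ee_pos: [0.5587, -0.0464, 0.079]
eef_rot: [180.0, -0.0, 79.9]
ft_force: [-6.4, -0.2, 9.5]
finger_gap: 0.0186
grip_force: 60.1
```

Bottomed at TCP z = 0.079, as predicted, with the force rising to about 10 N. Releasing and retreating.

{"method": "send_rows", "body": {"targets": [[0, 0, 0, 0, 0, 0, 0.4], [0, 0, 0, 0, 0, 0, 0], [0, 0, 0, 0, 0, 0, -0.2], [0, 0, 0, 0, 0, 0, -0.2], [0, 0, 0, 0, 0, 0, -0.2]]}}

```text
time: 12.13
ee_pos: [0.5592, -0.0464, 0.0782]
eef_rot: [180.0, -0.0, 79.9]
ft_force: [-0.7, -0.8, -0.2]
finger_gap: 0.0511
grip_force: 0.0
```

{"method": "send_rows", "body": {"targets": [[0, 0, -0.5, 0, 0, 0, -0.2], [0, 0, -1, 0, 0, 0, -0.2], [0, 0, -2, 0, 0, 0, -0.2], [0, 0, -3, 0, 0, 0, -0.2], [0, 0, -3, 0, 0, 0, -0.2], [0, 0, -3, 0, 0, 0, -0.2], [0, 0, -3, 0, 0, 0, -0.2], [0, 0, 0, 0, 0, 0, -0.2]]}}

```text
time: 12.8
ee_pos: [0.5611, -0.0466, 0.2401]
eef_rot: [179.5, -0.1, 79.9]
ft_force: [0.8, 0.4, -0.2]
finger_gap: 0.0512
grip_force: 0.0
```

{"method": "send_rows", "body": {"targets": [[0, -3, 0, 0, 0, 0, -0.2], [0, -3, 0, 0, 0, 0, -0.2], [0, -3, 0, 0, 0, 0, -0.2], [0, -3, 0, 0, 0, 0, -0.2], [0, -3, 0, 0, 0, 0, -0.2], [0, -3, 0, 0, 0, 0, -0.2], [0, 0, 0, 0, 0, 0, -0.2]]}}

```text
time: 13.38
ee_pos: [0.3767, -0.0144, 0.234]
eef_rot: [-179.9, -0.0, 79.9]
ft_force: [-0.3, -0.3, -0.5]
finger_gap: 0.0512
grip_force: 0.0
```

```bash
python3 - <<'E'
from h import *
tr()
S=arm.get_image("scene")[:,:,::-1];cv2.imwrite("pics/s3.png",S)
cv2.imwrite("pics/c3.png",cv2.resize(S[180:255,265:365],(800,600),interpolation=cv2.INTER_CUBIC))
E
```

```text
u(tool x) 0.0525 v(tool y) 0.3732 z 0.2340 rot [-1.7993e+02 -1.0000e-02  7.9940e+01] F u,v,z [-0.4 -0.3 -0.5] t 13.3833
```

View pics/c3.png

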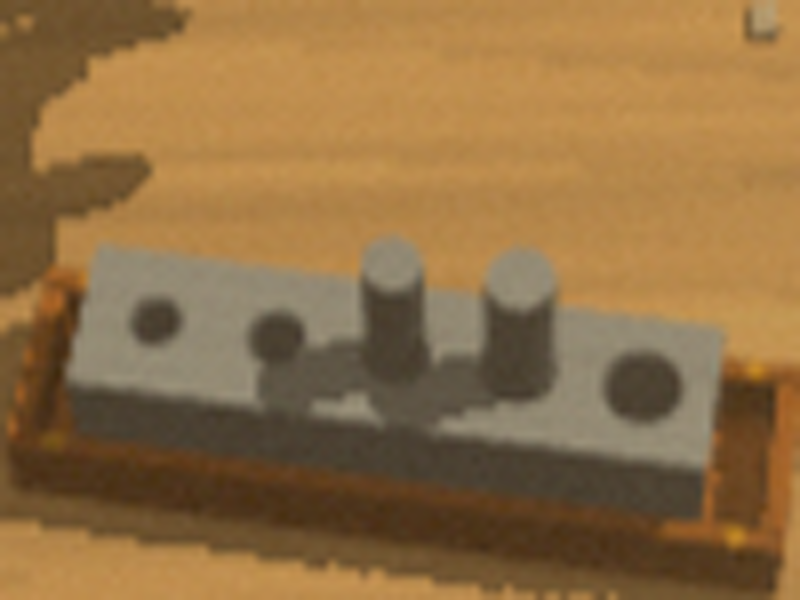

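The pin at (520,320) stands upright in the second hole from the +y end. It stands as high as the 18 mm pin at (393,310), which is home, and the gripper is well clear. Handing in.

```bash
python3 -c "
from cell import arm
print(arm.hand_in())"
```

```text
the job is handed in; nothing more can be done
None
```

The 20 mm pin from the drawing board is pressed home in the 20 mm hole and released, about 13 s into the 64 s limit; I handed the job in, but no verdict was returned. The robot was not moved near the other pin, brush or rule.

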